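# Block a pot in its carrying crate

### The job

The stoneware pot can slide about in its wooden carrying crate: fill the spaces left at the two ends of the crate with the two packing blocks from the leaning rack, one block on each side of the pot, so that the pot can no longer shift. Each block must stand on end, right down on the crate's floor; slide the pot along inside the crate if a space is too narrow, but leave it standing in the crate and leave the tape roll and the small bowl where they are.

Things in the scene. Friction and masses are not known exactly. Their poses are not given: they have to be found in the camera images.
- crate: open plywood carrying crate, fixed to the table; outside 106 (x) x 182 (y) x 75 mm high, its two cleats stand out 12 mm further at the y ends. Inside 90 (x) x 166 (y) mm, walls 8 mm, floor 8 mm thick, so the inner floor lies 8 mm above the origin. Origin: centre of the underside; z up, y along its length. Its position and yaw vary.
- pot: olive stoneware pot with pale thumb prints, round, open at the top, hollow; 82 mm in diameter, 70 mm high, wall about 8 to 11 mm, at least 56 mm clear inside, inner floor about 7 mm above its underside, 0.26 kg. Stands loose on the crate's inner floor, near the middle of its length, rim 78 mm above the table (3 mm above the crate's rim). Origin: centre of its underside, z up. The spaces beside it along the crate's y add up to 84 mm; start between 34 and 50 mm each.
- thin_block: light brown wooden packing block, 84 (x) x 28 (y) x 105 (z) mm, 0.06 kg. Origin: centre of its 84 x 28 mm foot; z runs to its top end. Starts leaning in one of the rack's two places, z tilted 27 degrees from vertical towards the rack's -x side (towards the robot), y level. In the crate it stands with its z up, its 28 mm along the crate's y and its top 113 mm above the table.
- thick_block: darker brown, speckled cork packing block, 84 (x) x 48 (y) x 105 (z) mm, 0.09 kg. Origin and axes as for the thin block; it leans in the rack's other place in the same way. In the crate its 48 mm lie along the crate's y and its top stands 113 mm above the table.
- rack: rack of plywood boards with blue painted cheeks, fixed to the table, about 125 (x) x 246 (y) mm; holds the two blocks side by side, about 125 mm apart along its y, each standing on a board that slopes 27 degrees and leaning on a 65 mm high front board on the -x side. Low 22 mm cheeks and a divider stand beside the blocks' feet; their upper 80 mm is free on both broad faces. Origin: centre of the underside, z up. Its position and yaw vary.
- tape_roll: roll of masking tape lying flat, 86 mm in diameter, 19 mm high, loose, a bystander. Origin: centre of the underside.
- small_bowl: small striped bowl, 66 mm in diameter, 32 mm high, loose, a bystander. Origin: centre of the underside.
Things that resemble listed ones, but are neither listed nor needed, are in the scene too. What is shaped like the thick_block but purple is not meant.

How it is judged:
At the end, for the whole second after the job is handed in: One block stands at each end of the crate with the pot between (either way round): feet within 5 mm of the inner floor, upright within 0.08 rad, within 20 mm of the centre line; the pot upright within 0.08 rad on the floor (5 mm); all at rest (z of thin_block in the frame of crate between 0 and 0.013 m and z of thick_block in the frame of crate between 0 and 0.013 m and angle between each of thin_block, thick_block, pot's own z axis and vertical below 0.08 rad and linear speed of each of thin_block, thick_block, pot below 0.02 m/s and x of thin_block in the frame of crate between -0.02 and 0.02 m and x of thick_block in the frame of crate between -0.02 and 0.02 m and ((y of thin_block in the frame of crate between 0.055 and 0.083 m and y of thick_block in the frame of crate between -0.083 and -0.045 m) or (y of thin_block in the frame of crate between -0.083 and -0.055 m and y of thick_block in the frame of crate between 0.045 and 0.083 m)) and z of pot in the frame of crate below 0.013 m); the robot touches nothing.
It fails at once if the pot is tipped by more than 0.5 rad (angle between pot's own z axis and vertical above 0.5 rad).
It fails at once if the pot is lifted out of the crate (its foot more than 70 mm above the crate's inner floor) (z of pot in the frame of crate above 0.078 m).
It fails at once if the tape roll is moved by more than 30 mm (distance of tape_roll from where it was at the start of the episode above 0.03 m).
It fails at once if the small bowl is moved by more than 30 mm (distance of small_bowl from where it was at the start of the episode above 0.03 m).
It also fails if it takes over 72 s, if anything falls off the work surface, if the arm or the gripper's body presses on something with over 40 N, if the wrist force passes 120 N, or if a joint passes its speed limit or range.

### The arm

A 6-joint arm with a two-finger parallel gripper is mounted at the origin on a cart in front of the work surface, level with it; the furniture and walls round the work are solid. World frame = base frame: x ahead of the robot, y to its left, z up, the work surface at z = 0. Lengths are in m, angles in rad, forces in N, time in s.
With the tool pointing down it reaches from about 0.3 to 0.825 m from the base axis. Payload 5.4 kg.
Tool frame: the origin (TCP) lies on the centre line of the jaws, within the pads' length; the fingertips stand 11 mm ahead of it and the grasp point (between the pads) lies 8 mm behind it; z points along the fingers, y is the line along which they close (so a half turn about z gives the same grasp; the last joint's range is limited). The gripper opens to 92 mm and grips with 3 to 60 N. Pads are 20 mm wide; open, the fingers measure 128 mm over their backs; the gripper's body (75 mm by 189 mm) begins 69 mm behind the grasp point.
Start: joints at [-1.381, 0.158, 1.597, -0, 1.386, -0.21], TCP at [0.224, -0.53, 0.226] pointing down, gripper open.
Joint ranges: [-2.91, 2.91], [-0.94, 2.29], [0.18, 2.7], [-1.29, 4.43], [0.17, 2.64], [-3, 3]. Speed limits (rad/s): [2.57, 2.57, 3.14, 3.14, 3.14, 3.14].

### API

Orientations are given as a unit quaternion [x, y, z, w].
In Python, from workcell import env gives the robot as it stands. Calls block until the motion is done:
- env.move_ptp(position, orientation): joint-space move of the TCP to a pose.
- env.move_straight(position, rotation=None, feed=0.15): straight line of the TCP; rotation=None keeps the orientation; feed is the mean speed in m/s.
- env.set_joints(angles): joint-space move.
- env.move_gripper(opening, newtons=None): finger opening in m; newtons is the grip in N (None keeps the last); returns when the fingers have stopped.
- env.dwell(seconds).
- env.solve_ik(position, orientation): joint angles nearest the present ones, or None.
- env.grab_frame(name): name is "side" or "top"; returns (picture, depth): 480x640x3 uint8, blue, green, red; 480x640 float32, m along the optical axis (not along the pixel's ray), 0 where there is no reading.
- env.camera_params(name): a dict with "fx", "fy", "cx", "cy" (pixels), "k1" (the pictures are not rectified: a ray, as slopes to the right and down, at radius r is drawn at 1 + k1 r^2 times it, then the intrinsics apply), "world_from_camera" (4x4, takes a point from camera to world coordinates). Camera axes: x right, y down, z forward; pixel columns grow to the right and rows downward; lengths in m; the calibration is good to about 2 mm. A picture is of the moment at which its call begins. camera_params takes no time and is no camera call.
A pose or a line that the arm cannot do raises env.IKError and nothing moves.
- env.job_done(): hands the job in; it is judged then, once.
Readings, each from a call of its own:
- env.current_t(): time.
- env.current_joints(): joint angles.
- env.current_qd(): joint speeds.
- env.current_joint_efforts(): joint torques, N m.
- env.current_tool_pos(): TCP position.
- env.current_eef_rot(): TCP orientation.
- env.current_contact_force(): force on the tool from outside, world axes, zero at the start.
- env.current_torque(): the same for the moment, N m.
- env.current_width(): finger opening in m.
- env.current_gripper_force(): force on a finger pad.
Only numpy, scipy, OpenCV 4.12 (cv2) and the standard library are available. Lean on these libraries where they do the work, as an engineer would, in place of code of your own. Each camera call takes 0.05 s, during which the arm holds its last target. There are 200 camera calls.

## Working session

There is one attempt and no reset: what is moved stays moved. The work goes in short steps, each a Python script; the robot and the scene stay as the last script left them, time stands still between calls to the robot, and variables do not carry over. Pictures are saved under pics/ and viewed, at most 10 in all, crops included, and the job is handed in when it is done.

```bash
ls; mkdir -p pics; python3 - <<'E'
from workcell import env
import cv2,numpy as np
for n in("top","side"):
    p,d=env.grab_frame(n); cv2.imwrite(f"pics/{n}0.png",p); np.save(f"{n}0.npy",d)
    c=env.camera_params(n); print(n,{k:np.round(v,4).tolist() for k,v in c.items()}, (d>0).mean())
E
```

```text
pics
top {'fx': 481.7334, 'fy': 481.7334, 'cx': 316.9024, 'cy': 239.9984, 'k1': -0.0535, 'world_from_camera': [[-0.0232, -0.9937, 0.11, 0.4532], [-0.9996, 0.0251, 0.0157, -0.0256], [-0.0183, -0.1096, -0.9938, 1.2153], [0.0, 0.0, 0.0, 1.0]]} 0.9960188802083333
side {'fx': 458.1153, 'fy': 458.1153, 'cx': 313.8118, 'cy': 242.4269, 'k1': 0.0345, 'world_from_camera': [[-0.9187, -0.2638, 0.2938, 0.1812], [-0.3943, 0.5739, -0.7178, 0.9618], [0.0208, -0.7753, -0.6313, 0.913], [0.0, 0.0, 0.0, 1.0]]} 0.99603515625
```

View pics/top0.png

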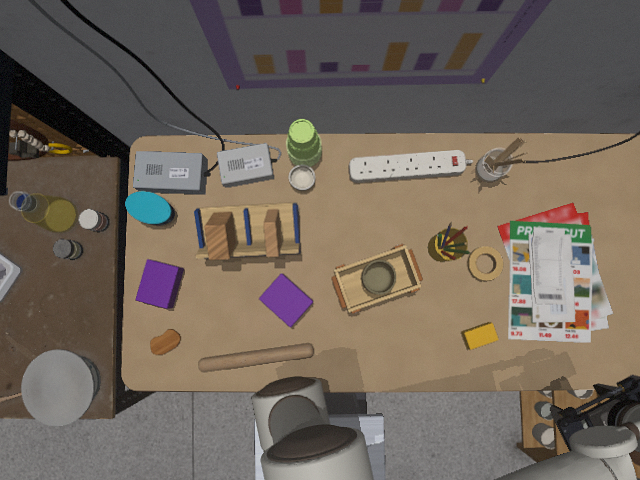

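View pics/side0.png

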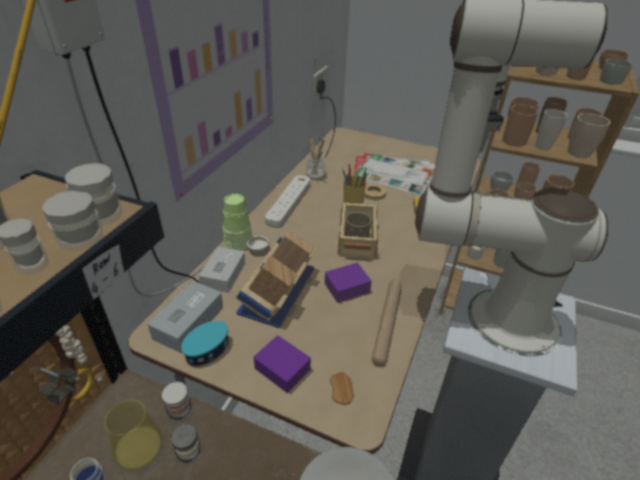

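The top view shows the rack at (247,230) with the thick block on the left (218,235) and the thin block on the right (271,232). The crate and pot are at (377,279), the bowl at (302,178) and the tape at (486,263). The side view shows the same layout: rack at (275,280), crate at (358,230), and purple decoys.

```bash
cat > h.py <<'E'
from workcell import env
import cv2,numpy as np
def uv2ray(c,uv):
    K=np.array([[c["fx"],0,c["cx"]],[0,c["fy"],c["cy"]],[0,0,1.]])
    p=cv2.undistortPoints(np.asarray(uv,float).reshape(-1,1,2),K,np.array([c["k1"],0,0,0.]))[:,0]
    return np.c_[p,np.ones(len(p))]
def cloud(n,d):
    c=env.camera_params(n); T=np.array(c["world_from_camera"])
    v,u=np.mgrid[:480,:640]
    P=uv2ray(c,np.c_[u.ravel(),v.ravel()])*d.reshape(-1,1)
    return (P@T[:3,:3].T+T[:3,3]).reshape(480,640,3)
def plane(n,uv,z):
    c=env.camera_params(n); T=np.array(c["world_from_camera"])
    r=uv2ray(c,uv)@T[:3,:3].T; o=T[:3,3]
    return o+r*((z-o[2])/r[:,2])[:,None]
E
python3 - <<'E'
from h import *
for n,R in (("top",(325,430,235,320)),("side",(330,390,195,265))):
    d=np.load(n+"0.npy"); X=cloud(n,d); u0,u1,v0,v1=R
    # table level check
    S=X[v0:v1,u0:u1]; Z=S[...,2]
    print(n,"z hist",np.histogram(Z,np.arange(-.01,.1,.01))[0])
    m=((Z>.066)&(Z<.084)); q=S[m]
    r=cv2.minAreaRect(q[:,:2].astype(np.float32)*1000); print("rim",r,np.median(q[:,2]))
for n,R in (("top",(185,310,195,270)),):
    d=np.load(n+"0.npy"); X=cloud(n,d); p=cv2.imread("pics/top0.png"); hsv=cv2.cvtColor(p,cv2.COLOR_BGR2HSV)
    u0,u1,v0,v1=R
    for (v,u) in [(215,218),(240,218),(252,218),(225,225),(215,271),(235,270),(250,270),(225,275),(230,198),(225,247),(225,297),(255,250),(215,250)]:
        print(u,v,hsv[v,u],np.round(X[v,u],3))
p=cv2.imread("pics/top0.png"); a=cv2.resize(p[190:270,180:310],None,fx=6,fy=6,interpolation=cv2.INTER_CUBIC);cv2.imwrite("pics/rack.png",a)
b=cv2.resize(p[235:325,325:430],None,fx=6,fy=6,interpolation=cv2.INTER_CUBIC);cv2.imwrite("pics/crate.png",b)
E
```

```text
top z hist [1458 4522  967  200   97   79  155  325 1023   68]
rim ((486.267822265625, -145.1752471923828), (116.01677703857422, 196.92559814453125), 17.750572204589844) 0.07578739236407894
side z hist [ 350 1686  170  153  191  281  382  393  557   17]
rim ((498.03045654296875, -172.20651245117188), (115.37069702148438, 260.34716796875), 18.290477752685547) 0.07463047990298677
218 215 [ 15 123 118] [0.643 0.225 0.093]
218 240 [ 15 124 169] [0.577 0.214 0.143]
218 252 [ 14 119 148] [0.551 0.217 0.132]
225 225 [ 15 123  93] [0.609 0.195 0.157]
271 215 [ 14 109 136] [0.636 0.097 0.113]
270 235 [ 14 109 168] [0.586 0.096 0.144]
270 250 [ 15 108 161] [0.553 0.099 0.129]
275 225 [ 15 109 119] [0.607 0.084 0.152]
198 230 [110 156 108] [0.612 0.28  0.068]
247 225 [112 139 110] [0.62  0.16  0.071]
297 225 [111 110  88] [0.618 0.04  0.069]
250 255 [ 18  88 136] [0.552 0.162 0.016]
250 215 [ 18  93 157] [0.646 0.154 0.062]
```

View pics/rack.png

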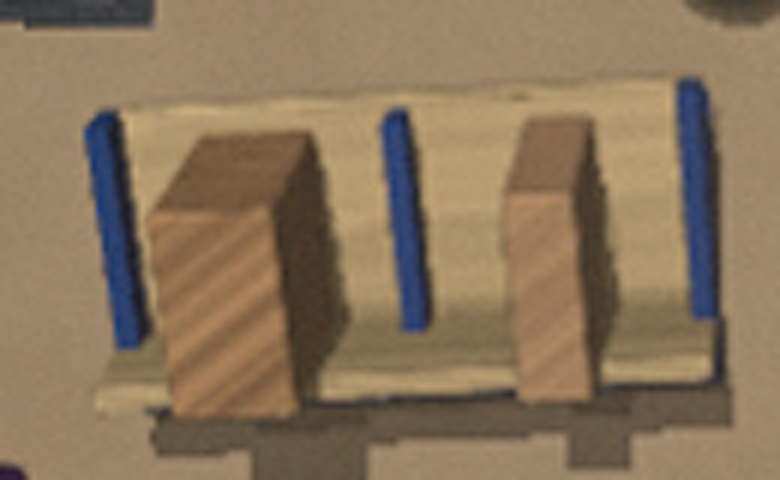

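View pics/crate.png

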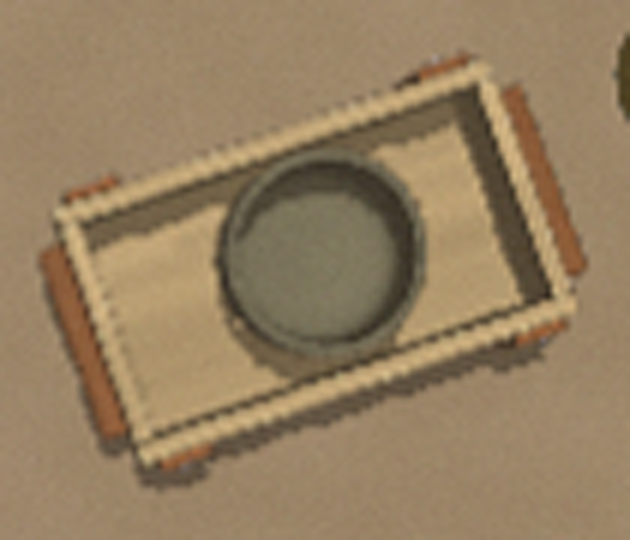

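The rack crop shows the thick block's end face with corners at about (152,212), (272,205), (298,412) and (175,415). The thin block's corners are (505,192), (575,190), (592,402) and (518,402). In the crate crop the rim corners are about (57,212), (485,62), (575,305) and (148,460), and the pot rim is centred near (322,255).

```bash
cat > m.py <<'E'
from h import *
s=np.sin(np.radians(27)); co=np.cos(np.radians(27))
def crop2uv(q,o): return (np.array(q,float)+.5)/6-.5+np.array(o)
d=np.load("top0.npy"); X=cloud("top",d); p=cv2.imread("pics/top0.png"); hsv=cv2.cvtColor(p,cv2.COLOR_BGR2HSV)
C=plane("top",crop2uv([(57,212),(485,62),(575,305),(148,460)],(325,235)),.075)
L=lambda a,b:np.linalg.norm(C[a]-C[b])
print("crate hand",C.mean(0),"sides",L(0,1),L(1,2),L(2,3),L(3,0))
yv=(C[0]+C[3]-C[1]-C[2])[:2]; print("yaw",np.arctan2(-yv[0],yv[1]))
# automatic: wood mask
S=slice(235,325),slice(325,430)
m=np.zeros((480,640),np.uint8); m[S]=((X[S][...,2]>.062)&(X[S][...,2]<.09)&(hsv[S][...,2]>150)&(hsv[S][...,0]>13))*255
n,l,st,_=cv2.connectedComponentsWithStats(m); k=1+np.argmax(st[1:,4]); v,u=np.where(l==k)
P=plane("top",np.c_[u,v],.075)[:,:2]; print("auto",cv2.minAreaRect((P*1000).astype(np.float32)),len(P))
# pot
c=plane("top",crop2uv([(322,255),(219,255),(425,255),(322,152),(322,358)],(325,235)),.078); print("pot hand",np.round(c,4))
hs=hsv[S]; print("pot hsv",hsv[277,376],hsv[262,378],"floor",hsv[285,345])
# rack yaw from cheeks
b=cv2.inRange(hsv,(100,90,60),(125,255,255)); b[:195]=0;b[270:]=0;b[:,:185]=0;b[:,310:]=0
n,l,st,ce=cv2.connectedComponentsWithStats(b)
for i in range(1,n):
    if st[i,4]>25:
        print("blue",st[i],ce[i],np.median(X[l==i],0).round(4),plane("top",[ce[i]],.07).round(4))
for nm,t,q in (("thick",48,[(152,212),(272,205),(298,412),(175,415)]),("thin",28,[(505,192),(575,190),(592,402),(518,402)])):
    uv=crop2uv(q,(180,190)); mk=np.zeros((480,640),np.uint8); cv2.fillPoly(mk,[np.round(uv).astype(int)],1); mk=cv2.erode(mk,np.ones((3,3)))
    Q=X[mk>0]; cen=np.median(Q,0); w=np.linalg.svd(Q-Q.mean(0))[2][2]; w*=np.sign(w[2]); print(nm,len(Q),"cen",Q.mean(0).round(4),"normal",w.round(3))
    for yaw in (0.,):
        c_=env.camera_params("top"); T=np.array(c_["world_from_camera"]); r=uv2ray(c_,uv)@T[:3,:3].T; o=T[:3,3]
        E=o+r*(((Q.mean(0)-o)@w)/(r@w))[:,None]
        print(E.round(4),E.mean(0).round(4),[np.linalg.norm(E[i]-E[(i+1)%4]).round(4) for i in range(4)])
        for a,b2 in((0,3),(1,2)): print("yaw x",np.arctan2(*(E[a]-E[b2])[[1,0]]))
        print("yaw y",np.arctan2(-(E[0]-E[1])[0],(E[0]-E[1])[1]))
E
python3 m.py
```

```text
crate hand [ 0.48618889 -0.14809679  0.075     ] sides 0.17965604757220047 0.10161328643350777 0.17840572826404016 0.10311805829554058
yaw 0.3160830391221377
auto ((486.2161560058594, -148.2716522216797), (108.1314468383789, 181.97970581054688), 17.998748779296875) 718
pot hand [[ 0.4877 -0.1499  0.078 ]
 [ 0.4887 -0.1095  0.078 ]
 [ 0.4867 -0.1903  0.078 ]
 [ 0.5281 -0.1514  0.078 ]
 [ 0.4475 -0.1485  0.078 ]]
pot hsv [ 23  66 123] [19 87 56] floor [ 19 102 185]
blue [293 204   6  39 140] [295.72142857 222.22857143] [0.6247 0.0424 0.0696] [[0.6242 0.0424 0.07  ]]
blue [194 209   9  39 143] [198.27972028 227.85314685] [0.6162 0.2783 0.0715] [[0.6167 0.2786 0.07  ]]
blue [244 209   7  36 136] [247.05882353 226.58823529] [0.6167 0.16   0.0686] [[0.6167 0.16   0.07  ]]
thick 621 cen [0.5731 0.2147 0.1511] normal [-0.136  0.969  0.207]
[[ 0.4151 -0.09    1.4717]
 [ 0.4776  0.0084  1.0526]
 [ 0.4664  0.0087  1.044 ]
 [ 0.4355 -0.0817  1.4463]] [ 0.4487 -0.0387  1.2537] [np.float64(0.435), np.float64(0.0142), np.float64(0.4136), np.float64(0.0336)]
yaw x -2.754717289931403
yaw x -0.024210215268663828
yaw y 2.575849690868662
thin 356 cen [0.5752 0.0946 0.1449] normal [-0.066  0.992  0.103]
[[ 0.4659 -0.015   1.1322]
 [ 0.4394 -0.0348  1.3057]
 [ 0.4461 -0.0344  1.3065]
 [ 0.4592 -0.0162  1.1394]] [ 0.4527 -0.0251  1.2209] [np.float64(0.1767), np.float64(0.0067), np.float64(0.1685), np.float64(0.01)]
yaw x 0.17737369052385837
yaw x -3.0861684102472275
yaw y -0.9294251801327565
```

```bash
cat > m2.py <<'E'
from h import *
exec(open("m.py").read().split("C=plane")[0].replace("from h import *",""))
c_=env.camera_params("top"); T=np.array(c_["world_from_camera"]); o=T[:3,3]
for nm,t,q in (("thick",48,[(152,212),(272,205),(298,412),(175,415)]),("thin",28,[(505,192),(575,190),(592,402),(518,402)])):
    uv=crop2uv(q,(180,190)); mk=np.zeros((480,640),np.uint8); cv2.fillPoly(mk,[np.round(uv).astype(int)],1); mk=cv2.erode(mk,np.ones((5,5)))
    Q=X[mk>0]; yaw=.03
    w=np.array([-s*np.cos(yaw),-s*np.sin(yaw),co]); h=Q@w; print(nm,len(Q),"plane",np.percentile(h,[5,25,50,75,95]).round(4))
    A=np.c_[Q[:,:2],np.ones(len(Q))]; k=abs(h-np.median(h))<.01; g=np.linalg.lstsq(A[k],Q[k,2],rcond=None)[0]; print("fit grad",g.round(3),"tilt",np.degrees(np.arctan(np.hypot(*g[:2]))))
    r=uv2ray(c_,uv)@T[:3,:3].T
    E=o+r*((np.median(h)-o@w)/(r@w))[:,None]
    print(E.round(4).tolist(),"c",E.mean(0).round(4),[np.linalg.norm(E[i]-E[(i+1)%4]).round(4) for i in range(4)])
    for a,b in((0,3),(1,2)): print(" yaw x",np.arctan2(*(E[a]-E[b])[[1,0]]).round(3))
    print(" yaw y",np.arctan2(-(E[0]-E[1])[0],(E[0]-E[1])[1]).round(3))
print("back edge yaw", plane("top",crop2uv([(125,105),(675,78)],(180,190)),.07-.01), )
print("front", plane("top",crop2uv([(100,405),(712,378)],(180,190)),.065))
E
python3 m2.py
```

```text
thick 511 plane [-0.1397 -0.1377 -0.1364 -0.1352 -0.1332]
fit grad [ 0.525  0.008 -0.161] tilt 27.71646168700169
[[0.6099, 0.2395, 0.1612], [0.6113, 0.1946, 0.1612], [0.5372, 0.1927, 0.1234], [0.5371, 0.2398, 0.1241]] c [0.5739 0.2167 0.1425] [np.float64(0.0449), np.float64(0.0833), np.float64(0.0471), np.float64(0.0817)]
 yaw x -0.004
 yaw x 0.026
 yaw y 0.032
thin 264 plane [-0.1398 -0.1381 -0.1369 -0.1354 -0.1332]
fit grad [ 0.519  0.01  -0.158] tilt 27.428161406309417
[[0.614, 0.108, 0.1607], [0.6141, 0.0821, 0.1604], [0.5384, 0.0807, 0.1218], [0.539, 0.1088, 0.1226]] c [0.5764 0.0949 0.1414] [np.float64(0.0259), np.float64(0.0849), np.float64(0.0281), np.float64(0.0841)]
 yaw x -0.01
 yaw x 0.019
 yaw y 0.004
back edge yaw [[0.66940302 0.27623997 0.06      ]
 [0.67431812 0.05102534 0.06      ]]
front [[0.54639049 0.2846148  0.065     ]
 [0.55128745 0.03800925 0.065     ]]
```

```bash
cat >> h.py <<'E'
from scipy.spatial.transform import Rotation as Rn
T27=np.radians(27)
CR=np.array([.4862,-.1482]); CY=.315; RY=.02
TOP=dict(thin=np.array([.5764,.0949,.1414]),thick=np.array([.5739,.2167,.1425]))
def rot(yaw,tilt,sgn):   # tool opposite to block z; tool y = sgn*block y
    B=Rn.from_euler("ZY",[yaw,-tilt]).as_matrix()   # block axes
    R=np.c_[-sgn*B[:,0],sgn*B[:,1],-B[:,2]]
    return B,Rn.from_matrix(R).as_quat()
def crate(x,y,z):
    c,s=np.cos(CY),np.sin(CY); return np.array([CR[0]+c*x-s*y,CR[1]+s*x+c*y,z])
E
python3 - <<'E'
from h import *
X=cloud("top",np.load("top0.npy"))
S=X[222:265,426:470].reshape(-1,3); k=S[:,2]>.03; print("cup",S[k].min(0),S[k].max(0),np.percentile(S[k],[5,50,95],axis=0).round(3).tolist())
print("bottle zmax",X[115:170,285:322,2].max())
print(Rn.from_quat(env.current_eef_rot()).as_matrix().round(2).tolist())
for sg in (1,-1):
  for n in TOP:
    B,q=rot(RY,T27,sg); 
    for dd in (-.02,.1,.13): j=env.solve_ik(TOP[n]+dd*B[:,2],q); print(sg,n,dd,None if j is None else np.round(j,2))
  B,q=rot(CY,0,sg)
  for y in (-.066,.058):
    for z in (.094,.23): j=env.solve_ik(crate(0,y,z),q); print(sg,y,z,None if j is None else np.round(j,2))
E
```

```text
cup [ 0.45323056 -0.35831724  0.03009267] [ 0.60374661 -0.02555302  1.21533293] [[0.526, -0.355, 0.036], [0.562, -0.326, 0.081], [0.594, -0.282, 0.14]]
bottle zmax 1.215332933657241
[[0.92, 0.39, -0.0], [0.39, -0.92, 0.0], [0.0, -0.0, -1.0]]
1 thin -0.02 [-0.06 -0.    2.05  0.06  0.62 -1.7 ]
1 thin 0.1 [-0.07 -0.3   2.09  0.06  0.88 -1.69]
1 thin 0.13 [-0.08 -0.37  2.09  0.05  0.95 -1.69]
1 thick -0.02 [ 0.2   0.09  1.95 -0.14  0.64 -1.29]
1 thick 0.1 [ 0.23 -0.18  1.99 -0.12  0.87 -1.31]
1 thick 0.13 [ 0.23 -0.24  1.98 -0.12  0.94 -1.31]
1 -0.066 0.094 [-0.61  0.23  1.79 -0.    1.12 -2.5 ]
1 -0.066 0.23 [-0.61  0.09  1.67 -0.    1.39 -2.5 ]
1 0.058 0.094 [-0.45  0.05  1.99 -0.    1.1  -2.34]
1 0.058 0.23 [-0.45 -0.1   1.86 -0.    1.39 -2.34]
-1 thin -0.02 [-0.06 -0.    2.05  0.06  0.62  1.44]
-1 thin 0.1 [-0.07 -0.3   2.09  0.06  0.88  1.45]
-1 thin 0.13 [-0.08 -0.37  2.09  0.05  0.95  1.45]
-1 thick -0.02 [ 0.2   0.09  1.95 -0.14  0.64  1.85]
-1 thick 0.1 [ 0.23 -0.18  1.99 -0.12  0.87  1.84]
-1 thick 0.13 [ 0.23 -0.24  1.98 -0.12  0.94  1.83]
-1 -0.066 0.094 [-0.61  0.23  1.79 -0.    1.12  0.64]
-1 -0.066 0.23 [-0.61  0.09  1.67 -0.    1.39  0.64]
-1 0.058 0.094 [-0.45  0.05  1.99 -0.    1.1   0.81]
-1 0.058 0.23 [-0.45 -0.1   1.86 -0.    1.39  0.81]
```

```bash
cat >> h.py <<'E'
def pick(n,op):
    B,q=rot(RY,T27,-1); t=TOP[n]
    env.move_gripper(op)
    env.move_ptp(t+.08*B[:,2],q)
    env.move_straight(t-.020*B[:,2],feed=.1)
    print("F",np.round(env.current_contact_force(),1))
    env.move_gripper(0.0,25); print("w",env.current_width(),np.round(env.current_contact_force(),1))
    env.move_straight(t+.085*B[:,2],feed=.12)
    print("w",env.current_width(),"t",env.current_t())
E
python3 - <<'E'
from h import *
X=cloud("top",np.load("top0.npy")); z=X[222:265,426:470,2]; print("cup top",np.sort(z[z<.5])[-8:].round(3))
p=env.current_tool_pos(); env.move_straight([p[0],p[1],.32],feed=.25)
pick("thin",.06)
B,q=rot(CY,0,-1)
env.move_ptp(crate(0,-.065,.24),q)
for n in("top","side"):
    i,d=env.grab_frame(n); cv2.imwrite(f"pics/{n}1.png",i); np.save(f"{n}1.npy",d)
a=cv2.imread("pics/top1.png")[220:330,320:460]; b=cv2.imread("pics/side1.png")[120:270,290:430]
cv2.imwrite("pics/c1.png",np.vstack([cv2.resize(a,(700,330*700//420)),]) if 0 else np.hstack([cv2.resize(a,(400,314)),cv2.resize(b,(293,314))]))
print(env.current_t(),env.current_width())
E
```

```text
cup top [0.146 0.146 0.147 0.147 0.148 0.149 0.151 0.152]
F [-0.7 -0.2  0.4]
w 0.02748010053123002 [-0.2 -0.4  1.2]
w 0.02789726937275221 t 6.5167
7.7917 0.028178006184979915
```

View pics/c1.png

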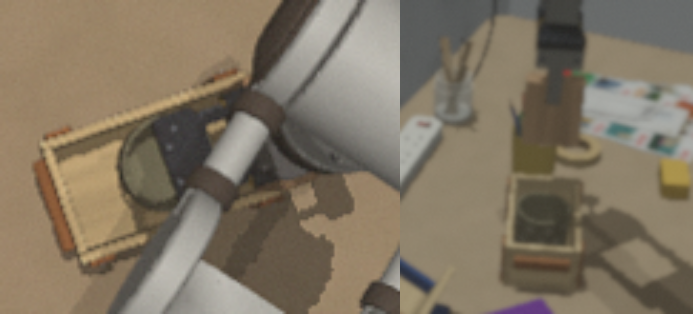

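The grasp holds: the thin block hangs upright in the gripper above the -y end of the crate, at side-image pixels u≈348–377, v≈153–189. Next I'll check the block's lateral offset against the crate walls in the side camera alone.

```bash
cat >> h.py <<'E'
def tocrate(P):
    c,s=np.cos(CY),np.sin(CY); a=P[...,0]-CR[0]; b=P[...,1]-CR[1]
    return np.stack([c*a+s*b,-s*a+c*b,P[...,2]],-1)
def lateral(n,f,y,zlo,zhi):
    Q=tocrate(cloud(n,np.load(f))); k=(abs(Q[...,1]-y)<.012)&(Q[...,2]>zlo)&(Q[...,2]<zhi)&(abs(Q[...,0])<.07)
    out=[]
    for v in range(480):
        u=np.where(k[v])[0]
        if len(u)>8: out.append([Q[v,u,2].mean(),Q[v,u[0],0],Q[v,u[-1],0]])
    o=np.array(out); o[:,1:].sort(1); mid=o[:,1:].mean(1); w=o[:,2]-o[:,1]
    return len(o),np.median(mid),np.median(w),np.polyfit(o[:,0],mid,1)[0], np.median(Q[k],0)
E
python3 - <<'E'
from h import *
print("block",lateral("side","side1.npy",-.051,.16,.215))
for n in ("side","top"):
    Q=tocrate(cloud(n,np.load(n+"0.npy"))).reshape(-1,3)
    k=(abs(Q[:,2]-.075)<.005)&(abs(Q[:,1])<.075)&(abs(Q[:,0])>.043)&(abs(Q[:,0])<.06); q=Q[k]
    L=q[q[:,0]<0];R=q[q[:,0]>0]; print(n,len(L),len(R),np.median(L[:,0]),np.median(R[:,0]),"slopes",np.polyfit(L[:,1],L[:,0],1)[0],np.polyfit(R[:,1],R[:,0],1)[0])
    k=(abs(Q[:,2]-.075)<.005)&(abs(Q[:,0])<.038)&(abs(Q[:,1])>.078)&(abs(Q[:,1])<.096); q=Q[k]
    print("  ends",np.median(q[q[:,1]<0,1]),np.median(q[q[:,1]>0,1]))
E
```

```text
block (16, np.float64(0.0027219018039217266), np.float64(0.08065905849532043), np.float64(0.05647827879065796), array([ 0.00288306, -0.04961447,  0.18875543]))
side 68 86 -0.04757480590467939 0.05223345734056421 slopes 0.0035947194855116844 0.0005636506185842171
  ends -0.08415720497013646 0.09032780565375079
top 239 227 -0.04846909444816375 0.05030050954281841 slopes 0.00697753078886797 0.0034904050027124156
  ends -0.08609393108779168 0.08736677054468363
```

```bash
cat >> h.py <<'E'
def insert(y,z0,z1,x=0.):
    env.move_straight(crate(x,y,z0),feed=.15)
    z=z0
    while z>z1+1e-6:
        z=max(z-.012,z1); env.move_straight(crate(x,y,z),feed=.06)
        f=env.current_contact_force()
        if np.linalg.norm(f)>6: print("contact",round(z,4),np.round(f,1),np.round(env.current_tool_pos(),4)); return z
    print("down",z,np.round(f,1)); return z
E
python3 - <<'E'
from h import *
z=insert(-.064,.19,.0945)
print(env.current_t(),env.current_width())
E
```

```text
down 0.0945 [-0.2 -0.  -0.9]
11.0667 0.02767013956466061
```

```bash
cat >> h.py <<'E'
def settle(x,y,z,op):
    for k in range(8):
        z-=.001; env.move_straight(crate(x,y,z),feed=.03); f=env.current_contact_force()
        if f[2]>4: break
    print("settled",z,np.round(f,1)); env.move_gripper(op); env.move_straight(crate(x,y,.23),feed=.2)
E
python3 - <<'E'
from h import *
settle(0,-.064,.0945,.06)
# push pot towards -y with closed fingers inside it
env.move_gripper(0.0,10)
B,q=rot(CY,0,-1)
env.move_ptp(crate(0,.03,.2),q); 
i,d=env.grab_frame("side"); cv2.imwrite("pics/side2.png",i); np.save("side2.npy",d)
print("t",env.current_t(),env.current_width())
cv2.imwrite("pics/c2.png",cv2.resize(i[120:280,290:430],None,fx=3.5,fy=3.5))
print("thin",lateral("side","side2.npy",-.050,.085,.108))
E
```

```text
settled 0.0915 [-2.4  2.   9.2]
t 14.7667 0.0006959308634135614
thin (7, np.float64(0.003051286269815521), np.float64(0.07826828528246865), np.float64(0.9792919390412199), array([ 0.00322121, -0.05093771,  0.09640804]))
```

View pics/c2.png

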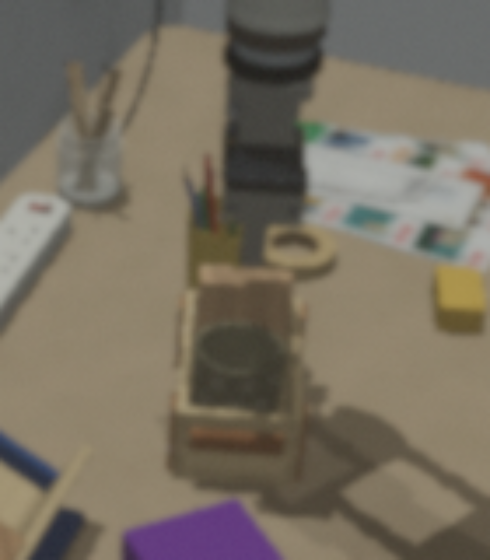

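The thin block stands upright between the pot and the far (-y) wall, with its top at crop (250,275). Next I'll push the pot towards it.

```bash
python3 - <<'E'
from h import *
B,q=rot(CY,0,-1)
y=-.001
env.move_straight(crate(0,y,.13),feed=.2)
env.move_straight(crate(0,y,.053),feed=.08); print(np.round(env.current_contact_force(),1))
n=np.array([-np.sin(CY),np.cos(CY),0]); log=[]
while y>-.031:
    y-=.0015; env.move_straight(crate(0,y,.053),feed=.03); f=env.current_contact_force()@n; log.append((round(y,4),round(f,1)))
    if f>9: break
print(log)
y+=.012; env.move_straight(crate(0,y,.053),feed=.05); env.move_straight(crate(0,y,.2),feed=.2)
TOPn=TOP["thick"]
pick("thick",.085)
for k in("top","side"):
    i,d=env.grab_frame(k); cv2.imwrite(f"pics/{k}3.png",i); np.save(f"{k}3.npy",d)
a=cv2.imread("pics/top3.png")[225:330,320:440]; cv2.imwrite("pics/c3.png",cv2.resize(a,None,fx=5,fy=5))
print(env.current_t())
E
```

```text
[0.4 0.3 0.3]
[(-0.0025, np.float64(-0.1)), (-0.004, np.float64(0.9)), (-0.0055, np.float64(-0.0)), (-0.007, np.float64(0.1)), (-0.0085, np.float64(0.5)), (-0.01, np.float64(0.3)), (-0.0115, np.float64(-0.6)), (-0.013, np.float64(-0.3)), (-0.0145, np.float64(0.4)), (-0.016, np.float64(0.1)), (-0.0175, np.float64(-1.0)), (-0.019, np.float64(-0.2)), (-0.0205, np.float64(0.6)), (-0.022, np.float64(0.4)), (-0.0235, np.float64(1.2)), (-0.025, np.float64(0.1)), (-0.0265, np.float64(0.8)), (-0.028, np.float64(1.6)), (-0.0295, np.float64(0.7)), (-0.031, np.float64(1.9))]
F [-0.6  0.2 -0.9]
w 0.04795767563821961 [-0.  -0.5  0.3]
w 0.048112490460930524 t 28.2167
28.3167
```

View pics/c3.png

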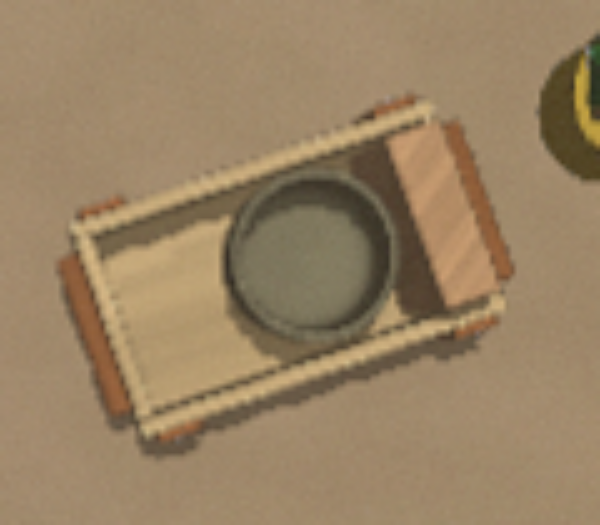

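The pot has moved towards the thin block: its rim centre is at crop (312,257), and the left space is free. Thick block is in the gripper.

```bash
python3 - <<'E'
from h import *
f=lambda q,z:tocrate(plane("top",(np.array(q,float)+.5)/5-.5+np.array([320,225]),z)).round(4)
print("pot",f([(312,257),(224,257),(400,257),(312,170),(312,342)],.078).tolist())
print("rim corners",f([(74,228),(146,436),(430,100),(503,306)],.075).tolist())
print("thin top",f([(388,142),(440,124),(498,292),(448,308)],.113).tolist())
E
```

```text
pot [[0.0003, -0.0113, 0.078], [0.0141, 0.0278, 0.078], [-0.0135, -0.0503, 0.078], [0.0388, -0.0254, 0.078], [-0.0371, 0.0024, 0.078]]
rim corners [[0.0506, 0.0897, 0.075], [-0.0525, 0.0905, 0.075], [0.0515, -0.0902, 0.075], [-0.0514, -0.0885, 0.075]]
thin top [[0.0383, -0.058, 0.113], [0.0381, -0.0834, 0.113], [-0.0427, -0.0814, 0.113], [-0.0419, -0.0574, 0.113]]
```

```bash
python3 - <<'E'
from h import *
B,q=rot(CY,0,-1)
env.move_ptp(crate(0,.057,.24),q)
i,d=env.grab_frame("side"); np.save("side4.npy",d); cv2.imwrite("pics/side4.png",i)
print("block",lateral("side","side4.npy",.081,.15,.215), env.current_t(),np.round(env.current_tool_pos()-crate(0,.057,.24),4))
E
```

```text
block (18, np.float64(0.0008010256222244858), np.float64(0.08075885353519313), np.float64(0.1507673366487501), array([0.00090793, 0.08261406, 0.18687741])) 29.575 [ 0.0001  0.0009 -0.0004]
```

```bash
python3 - <<'E'
from h import *
z=insert(.057,.19,.0945,x=.0012)
print(env.current_t(),env.current_width(),np.round(tocrate(np.array(env.current_tool_pos())),4))
if z<=.0946: settle(.0012,.057,.0945,.08)
for k in("top","side"):
    i,d=env.grab_frame(k); cv2.imwrite(f"pics/{k}5.png",i); np.save(f"{k}5.npy",d)
a=cv2.imread("pics/side5.png")[120:280,290:430]; cv2.imwrite("pics/c5.png",cv2.resize(a,None,fx=3.5,fy=3.5))
E
```

```text
down 0.0945 [ 1.1 -0.1 -0.7]
32.85 0.04764348290585271 [0.0009 0.0573 0.094 ]
settled 0.0925 [-2.7  2.2  4.5]
```

View pics/c5.png

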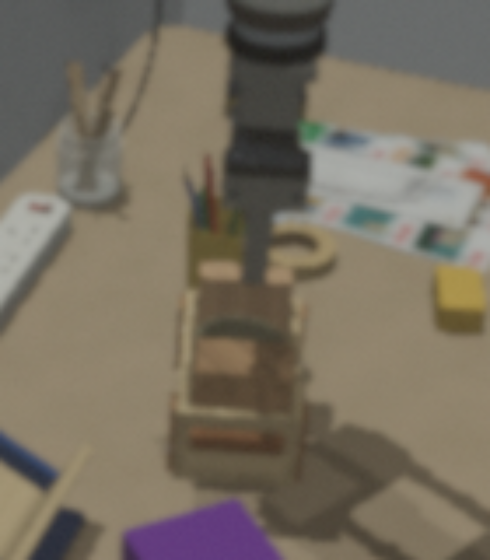

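The thick block is in the near (+y) end, with its top at crop (240,355) and level with the thin block's. I'll move the arm clear and check the heights.

```bash
python3 - <<'E'
from h import *
p=env.current_tool_pos(); env.move_straight([p[0],p[1],.30],feed=.2); env.set_joints([-1.2,0.0,1.5,0,1.386,-.21])
i,d=env.grab_frame("top"); cv2.imwrite("pics/top6.png",i)
Q=tocrate(cloud("top",d)).reshape(-1,3); k=(abs(Q[:,0])<.06)&(abs(Q[:,1])<.1)&(Q[:,2]>.095)&(Q[:,2]<.2)
for s in(1,-1):
    q=Q[k&(s*Q[:,1]>0)]; g=np.linalg.lstsq(np.c_[q[:,:2],np.ones(len(q))],q[:,2],rcond=None)[0]
    print(len(q),np.median(q,0).round(4),"slopes",g[:2].round(3),"extent",np.percentile(q,[3,97],axis=0).round(3).tolist())
k=(abs(Q[:,0])<.035)&(abs(Q[:,1]+.012)<.04)&(Q[:,2]>.07)&(Q[:,2]<.09); print("pot rim",np.median(Q[k],0).round(4),env.current_t())
cv2.imwrite("pics/c6.png",cv2.resize(i[130:340,180:520],(800,494)))
E
```

```text
786 [-0.0002  0.0586  0.1136] slopes [ 0.002 -0.023] extent [[-0.039, 0.036, 0.109], [0.039, 0.081, 0.118]]
499 [ 1.000e-04 -6.800e-02  1.138e-01] slopes [ 0.001 -0.153] extent [[-0.039, -0.083, 0.1], [0.039, -0.056, 0.118]]
pot rim [-0.0034 -0.022   0.0778] 37.125
```

View pics/c6.png

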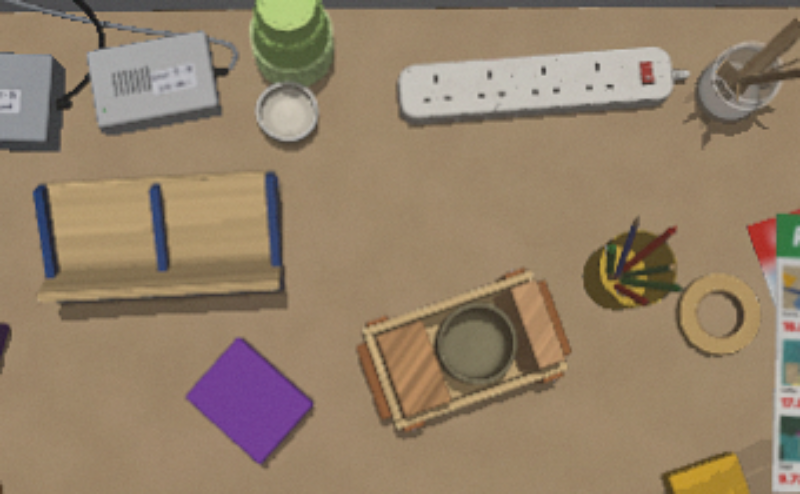

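```bash
python3 - <<'E'
from h import *
i,d=env.grab_frame("top")
Q=tocrate(cloud("top",d)).reshape(-1,3)
for lo,hi in((-.078,-.062),(.04,.075)):
    q=Q[(abs(Q[:,0])<.036)&(Q[:,1]>lo)&(Q[:,1]<hi)&(abs(Q[:,2]-.113)<.012)]
    print(len(q),np.linalg.lstsq(np.c_[q[:,:2],np.ones(len(q))],q[:,2],rcond=None)[0].round(3), q[:,2].std())
E
```

```text
217 [-0.006  0.04   0.117] 0.002117363864252218
483 [ 0.005 -0.009  0.114] 0.0019940956826083526
```

```bash
python3 -c "
from workcell import env
print(env.job_done())"
```

```text
the job is handed in; nothing more can be done
None
```

I handed the job in at about 37 s of the 72 s limit: both blocks stand upright on the crate floor, thin at the -y end and thick at the +y end, with the pot between them; the judge returned no verdict.

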